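Demonstrate the extending wand in its stand

ROBOT

A 7-joint arm with a two-finger parallel gripper is mounted at the origin on a cart in front of the work surface, level with it; the furniture and walls round the work are solid. World frame = base frame: x ahead of the robot, y to its left, z up, the work surface at z = 0. Lengths are in mm, angles in rad, forces in N, time in s.
With the tool pointing down it reaches from about 400 to 850 mm from the base axis. Payload 4.4 kg.
Tool frame: the origin (TCP) lies at the very end of the fingers, on their centre line; the grasp point (between the pads) lies 19 mm behind it; z points along the fingers, y is the line along which they close (so a half turn about z gives the same grasp; the last joint's range is limited). The gripper opens to 94 mm and grips with 3 to 60 N. Pads are 16 mm wide; open, the fingers measure 119 mm over their backs; the gripper's body (75 mm by 177 mm) begins 78 mm behind the grasp point.
Start: joints at [1.221, 0.628, 0.038, 1.517, -0.027, 0.996, -0.02], TCP at [182.032, -624.005, 205.478] pointing down, gripper open.
Joint ranges: [-3.06, 3.06], [-0.37, 2.12], [-1.25, 1.32], [0.18, 2.47], [-1.1, 4.24], [0.23, 1.98], [-2.94, 2.94]. Speed limits (rad/s): [2.57, 2.57, 3.14, 3.14, 3.14, 3.14, 3.14].

INTERFACE

Orientations are given as a rotation vector (axis times angle).
In Python, from bench import arm gives the robot as it stands.
- The arm moves only by the tool move_arm, never from a script. Its argument "deltas" is a list of rows, each an object of numbers: "tx", "ty", "tz": the shift along the tool's x, y, z in m; "rx", "ry", "rz": the turn, a rotation vector about the tool's x, y, z in rad; "grip": the finger opening in m, from 0 to 0.094. In form: [{"tx": .., "ty": .., "tz": .., "rx": .., "ry": .., "rz": .., "grip": ..}, ...]. A call has 1 to 12 rows; each row is the pose to reach, as a shift and turn from the pose commanded when the call began, along the tool's axes at that moment; what a row does not reach only later rows make up. A row lasts 1/10 s, in which the tool goes at most 50 mm and 8.59 degrees, less where a joint would pass 70% of its speed; a pose out of reach is approached as far as the arm can. A call with a gripper value outside its range is refused whole. The fingers move at their own pace and stop on an object; "squeeze" is the grip in N (left out, the last holds). Time passes only in rows, so rows that repeat a pose let the fingers close. It gives the time, the measured TCP pose, the force, the opening and the grip force at its end, in the units of the state.
- arm.read_state(): the state, without advancing time (a new reading comes with each control period).
- arm.grab_frame(name): name is "side" or "top" or "wrist"; returns the picture (480x640x3 uint8, blue, green, red); there is no depth.
- arm.calibration(name): a dict with "fx", "fy", "cx", "cy" (pixels), "R" (3x3) and "t" (3): a world point X has camera coordinates R X + t. Camera axes: x right, y down, z forward; pixel columns grow to the right and rows downward; lengths in mm; the calibration is good to about 2 mm. The wrist camera is an equidistant fisheye: a pixel r from the principal point sees the ray r / f radians off the axis. A picture is of the moment at which its call begins: read the wrist's pose just before it. calibration takes no time and is no camera call; for the wrist camera it gives the pose at the moment of the call.
- arm.sign_off(): hands the job in; it is judged then, once.
Trained networks look in the newest picture that a camera, given by its name, has taken for a name from the list of things; names that differ only in an ending like _2 or _b are one class to them, and where a whole thing is asked for, a point or a joint stands for the part that bears it (a point fixed in the world has none). Each returns a list of dicts, best first, with "p" (0 to 1); they miss things now and then, are a little off and sometimes report something else, mostly with a low value. They report only what shows in the picture. A call takes as long as a camera call.
- arm.look_for(camera, query): "extent" ([left, top, right, bottom] in pixels, round what is visible of it).
The state is a dict: "time": time; "joints": joint angles; "dq": joint speeds; "joint_efforts": joint torques, N m; "ee_pos": TCP position; "orientation": TCP orientation; "contact_force": force on the tool from outside, world axes, zero at the start; "ft_torque": the same for the moment, N m; "gripper_width": finger opening in mm; "finger_force": force on a finger pad.
Only numpy, scipy, OpenCV 4.12 (cv2) and the standard library are available. Lean on these libraries where they do the work, as an engineer would, in place of code of your own. Each camera call takes 0.05 s, during which the arm holds its last target. There are 200 camera calls.

TASK

Pick up the extending toy wand and turn it to lie in the low demo stand, with its pink cross guard just behind the stand's wide orange front fork and its rod pointing out through the fork. Let go of the handle, then take the yellow end knob and pull the rod out against its spring until the whole red ring on it has just come out of the sleeve, and finish while holding it there: do not let go. Leave the other things on the counter where they are.

Things in the scene. Friction and masses are not known exactly. Their poses are not given: they have to be found in the camera images.
- wand: extending toy wand, 0.18 kg, lying flat at first. Origin on its underside at the guard's rear face; x along the wand to the knob, z up; its axis is 12 mm up. Along x: square purple handle 24x24 mm, -120 to 0 mm; pink cross guard 0 to 10 (64 wide, 24 high); round pink sleeve, diameter 20, 10 to 50; then the sprung steel rod, diameter 12, with the yellow knob
- wand_grip (a point): on the axis of the wand's purple handle (24 mm wide and high), 50 mm behind the rear face of the guard: a good place to grip it; x toward the knob, z up
- wand_guard (a point): centre of the wand's pink cross guard, on the wand's axis; x toward the knob
- wand_knob (a point): centre of the yellow round knob at the rod's end (diameter 21, 30 mm long along the rod), on the wand's axis; moves with the rod; 78 mm ahead of the guard's centre with the rod in
- wand_rod (a joint): how far the rod is pulled out (m): 0 in (kept there by the spring), stop at 0.095. The 8 mm wide red ring starts to show at the sleeve's mouth at 0.053 and is wholly out at 0.061; aim for 0.063. The spring pulls back with 2.4 N at 0 and 7.4 N at the mark; let go, the rod runs back in
- holder: fixed demo stand: green base plate 175x76x8 mm with two upright forks, open at the top with flared lips. Origin on the counter, x the way the rod must point, z up. Front fork (orange): x 10 to 22 mm, 64 wide over all, slot 26 wide for the sleeve, slot floor 37 mm up, lips to 67. The guard goes behind it (-x side). Between the forks nothing stands above the base plate
- holder_seat (a point): where the guard's centre lies when the wand is seated with the guard touching the front fork: 47 mm above the counter, 5 mm ahead of the stand's origin; axes as the stand's. The wand may be laid in up to 20 mm short of this (toward -x): pulling the rod then slides it forward onto the fork
- holder_rear (a point): middle of the slot floor of the stand's blue rear fork: x -105 mm in the stand's frame, 35 mm above the counter. The fork is 12 mm thick along x, its slot 30 mm wide for the handle, its cheeks 52 mm high, lips to 63 mm
- toy_teapot: mint toy teapot with pink lid, 67x115x70 mm; a bystander; origin under its centre
- toy_cup1: pink toy cup, 44x53x28 mm; a bystander; origin under its centre
- toy_cup2: purple toy cup, 44x53x28 mm; a bystander; origin under its centre
- counter_bell: silver counter bell, 84x84x50 mm; a bystander; origin under its centre
- letter_block1: red toy block with white star, 31x31x30 mm; a bystander; origin under its centre
- tape_clear: tan roll of tape lying flat, 94x92x48 mm; a bystander; origin under its centre

How it is judged (in metres and radians):
On the way, in this order (a step that is already met when the one before it is completed fails the run):
1. the wand lies in both forks of the stand, guard behind the front fork, rod pointing out, rod still in and the fingers off the wand (x of wand_guard in the frame of holder_seat between -0.025 and 0.004 m and y of wand_guard in the frame of holder_seat between -0.006 and 0.006 m and z of wand_guard in the frame of holder_seat between -0.006 and 0.006 m and angle between the x axis of wand_guard and the x axis of holder_seat, either way round below 0.1 rad and x of wand_knob in the frame of holder_seat above 0.03 m and value of joint wand_rod below 0.01 m and contact force between the fingers and wand below 0.2 N and linear speed of wand below 0.02 m/s), for 0.2 s.
2. the rod is pulled to its mark by the knob, with the wand still in the stand (x of wand_guard in the frame of holder_seat between -0.006 and 0.004 m and y of wand_guard in the frame of holder_seat between -0.006 and 0.006 m and z of wand_guard in the frame of holder_seat between -0.006 and 0.006 m and angle between the x axis of wand_guard and the x axis of holder_seat, either way round below 0.1 rad and x of wand_knob in the frame of holder_seat above 0.03 m and value of joint wand_rod between 0.055 and 0.072 m and contact force between the fingers and wand above 2 N and distance between the grasp point and wand_knob below 0.04 m), for 0.5 s.
At the end, for the whole second after the job is handed in: the wand lies in the stand (guard within 6 mm of its seat, axes within 0.1 rad, rod pointing out through the front fork) with its guard bearing on the front fork; the gripper holds the yellow knob with the rod 55 to 72 mm out and still (all of step 2 and velocity of joint wand_rod between -0.01 and 0.01 m/s and contact force between wand and holder above 3 N); the arm keeps its last pose, push and grip.
It fails at once if a bystander (teapot, cups, bell, block or tape roll) is pushed more than 3 cm (distance of any of toy_teapot, toy_cup1, toy_cup2, counter_bell, letter_block1, tape_clear from where it was at the start of the episode above 0.03 m).
It also fails if it takes over 58 s, if anything falls off the work surface, if the arm or the gripper's body presses on something with over 40 N, if the wrist force passes 120 N, or if a joint passes its speed limit or range.

## Working session

There is one attempt and no reset: what is moved stays moved. The work goes in short steps, Python scripts to look and compute and a tool call to move; the robot and the scene stay as the last step left them, time stands still between calls to the robot, and variables do not carry over. Pictures are saved under pics/ and viewed, at most 10 in all, crops included, and the job is handed in when it is done.

Besides the shell and the picture viewer there is one more tool, called after "Call:" as name(argument=value, ...), one argument or row to a line, values as JSON. move_arm: Moves the arm, as the interface text tells. Its arguments: {"type":"object","properties":{"deltas":{"type":"array","items":{"type":"object","properties":{"tx":{"type":"number"},"ty":{"type":"number"},"tz":{"type":"number"},"rx":{"type":"number"},"ry":{"type":"number"},"rz":{"type":"number"},"grip":{"type":"number"}}}},"squeeze":{"type":"number"}},"required":["deltas"]}

```bash
mkdir -p pics; cat > h.py <<'E'
from bench import arm
import numpy as np, cv2
from scipy.spatial.transform import Rotation as Ro
def ray(c,u,v):
    k=arm.calibration(c) if isinstance(c,str) else c
    R=np.array(k['R']);t=np.array(k['t']).ravel()
    x=(u-k['cx'])/k['fx'];y=(v-k['cy'])/k['fy']
    if c=='wrist' or k.get('fish'):
        r=np.hypot(x,y);s=np.sin(r)/r if r>1e-9 else 1;d=np.array([x*s,y*s,np.cos(r)])
    else: d=np.array([x,y,1.])
    return -R.T@t,R.T@d
def at(c,u,v,z):
    o,d=ray(c,u,v);return (o+d*(z-o[2])/d[2]).round(1)
E
python3 - <<'E'
from h import *
for c in ['side','top']:
    im=arm.grab_frame(c);cv2.imwrite(f'pics/{c}0.png',im)
    for q in ['wand','wand_grip','wand_guard','wand_knob','holder','holder_rear','toy_teapot','toy_cup1','counter_bell','letter_block1','tape_clear']:
        try:
            if q in('wand_grip','holder_rear'):continue
            for d in arm.look_for(c,q)[:2]:
                e=d['extent'];u,v=(e[0]+e[2])/2,(e[1]+e[3])/2
                print(c,q,np.round(e),round(d['p'],2),at(c,u,v,12))
        except Exception as x: print(c,q,x)
    k=arm.calibration(c);print(-np.array(k['R']).T@np.array(k['t']).ravel())
s=arm.read_state();print(s['time'],s['ee_pos'],s['orientation'])
print(Ro.from_rotvec(s['orientation']).as_matrix().round(3))
E
```

```text
side wand [361. 199. 429. 226.] 0.95 [ 532.8 -306.1   12. ]
side wand [182. 335. 230. 385.] 0.59 [644.5 392.5  12. ]
side wand_guard [359. 203. 428. 231.] 0.58 [ 528.  -283.4   12. ]
side wand_guard [357. 200. 371. 210.] 0.44 [ 624.4 -289.    12. ]
side holder [323. 248. 366. 314.] 0.9 [514.3  23.2  12. ]
side toy_teapot [255. 262. 281. 300.] 0.85 [674.9 122.8  12. ]
side toy_teapot [356. 200. 431. 232.] 0.25 [ 528.8 -287.1   12. ]
side toy_cup1 [267. 380. 290. 404.] 0.69 [466.  380.1  12. ]
side toy_cup1 [240. 376. 263. 400.] 0.62 [519.4 399.9  12. ]
side counter_bell [270. 249. 300. 273.] 0.65 [681.7  35.8  12. ]
side letter_block1 [377. 177. 394. 193.] 0.6 [ 619.6 -420.7   12. ]
side tape_clear [181. 334. 232. 385.] 0.7 [645.1 390.7  12. ]
[ 28.53595491 946.60789586 970.68775682]
top wand [412. 219. 435. 298.] 0.64 [ 534.  -308.5   12. ]
top wand_guard [410. 217. 433. 297.] 0.57 [ 537.7 -303.7   12. ]
top wand_knob [418. 215. 425. 236.] 0.63 [ 626.5 -302.2   12. ]
top holder [154. 198. 189. 235.] 0.63 [635.7 398.9  12. ]
top holder [273. 244. 336. 283.] 0.59 [514.   21.9  12. ]
top toy_teapot [254. 189. 281. 222.] 0.66 [673.1 130.   12. ]
top toy_cup1 [169. 268. 184. 287.] 0.55 [466.2 378.   12. ]
top toy_cup1 [158. 248. 173. 266.] 0.52 [522.7 411.6  12. ]
top counter_bell [290. 189. 317. 216.] 0.75 [683.5  28.5  12. ]
top letter_block1 [461. 224. 476. 236.] 0.49 [ 616.1 -432.5   12. ]
top tape_clear [153. 200. 189. 236.] 0.87 [632.6 399.7  12. ]
[ 513.61111102  -10.88434478 1274.25558719]
1.0 [ 182.02781332 -624.0022585   205.52082682] [3.10999038e+00 4.44170376e-01 1.18369608e-04]
[[ 0.96  0.28  0.  ]
 [ 0.28 -0.96 -0.  ]
 [ 0.    0.   -1.  ]]
```

```bash
python3 - <<'E'
import cv2,numpy as np
t=cv2.imread('pics/top0.png');s=cv2.imread('pics/side0.png')
a=cv2.resize(t[170:310,250:490],None,fx=3.3,fy=3.3,interpolation=2)[:460]
cv2.imwrite('pics/c.png',a)
a=cv2.resize(s[170:330,240:440],None,fx=3.7,fy=3.7,interpolation=2)
cv2.imwrite('pics/d.png',a)
E
```

```text
(no output)
```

View pics/c.png

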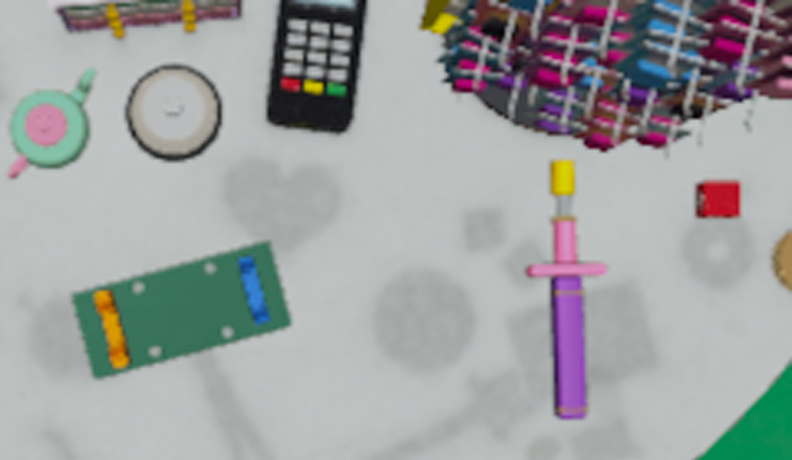

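View pics/d.png

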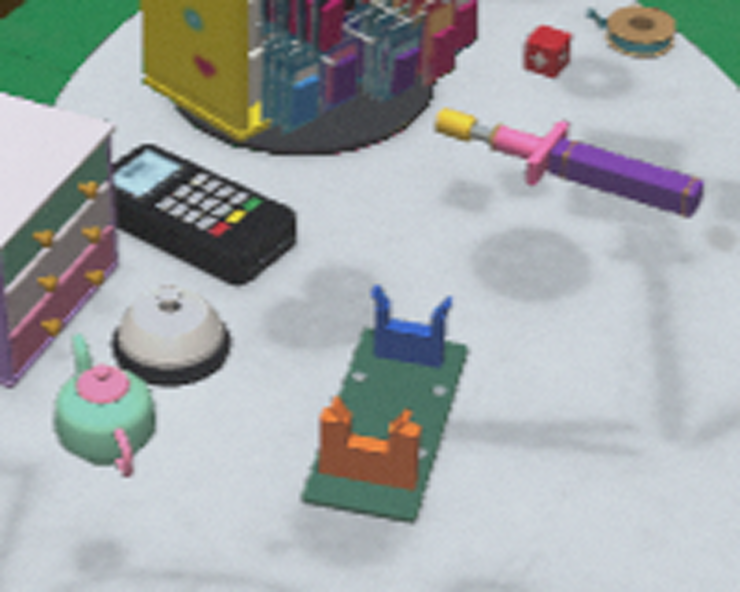

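The top crop shows the wand with its knob at crop (563,177), guard at (567,270) and tail at (571,415). The stand's orange fork is at (111,330) and its blue fork at (254,290), so the rod must point left and slightly down. The side view agrees, and there is a tall rack near the knob.

```bash
python3 - <<'E'
from h import *
f=lambda x,y,z:at('top',250+x/3.3-.0,170+y/3.3,z)
for n,x,y,z in [('knobtip',563,160,12),('guard',567,270,20),('tail',571,415,18),('orange',111,330,60),('blue',254,290,58),('rackcorner',600,150,0)]: print(n,f(x,y,z))
g=lambda x,y,z:at('side',240+x/3.7,170+y/3.7,z)
print('side knob',g(456,124,12),'guard',g(547,152,12),'tail',g(690,196,12),'orangefl',g(369,444,37),'blue fl',g(410,327,35))
E
```

```text
knobtip [ 645.5 -299.3   12. ]
guard [ 552.1 -301.7   20. ]
tail [ 430.9 -306.8   18. ]
orange [494.5  76.8  60. ]
blue [529.4 -38.7  58. ]
rackcorner [ 656.  -333.5    0. ]
side knob [ 631.3 -296.6   12. ] guard [ 553.2 -300.1   12. ] tail [ 435.5 -305.3   12. ] orangefl [496.1  80.6  37. ] blue fl [530.4 -36.2  35. ]
```

Call:
move_arm(
  deltas=[
    {"tx": 0.395,"ty": -0.219,"tz": 0.055,"rz": 0.25,"grip": 0.06},
    {"tx": 0.395,"ty": -0.219,"tz": 0.055,"rz": 0.25,"grip": 0.06},
    {"tx": 0.395,"ty": -0.219,"tz": 0.055,"rz": 0.25,"grip": 0.06},
    {"tx": 0.395,"ty": -0.219,"tz": 0.055,"rz": 0.25,"grip": 0.06},
    {"tx": 0.395,"ty": -0.219,"tz": 0.055,"rz": 0.25,"grip": 0.06},
    {"tx": 0.395,"ty": -0.219,"tz": 0.055,"rz": 0.25,"grip": 0.06},
    {"tx": 0.395,"ty": -0.219,"tz": 0.055,"rz": 0.25,"grip": 0.06},
    {"tx": 0.395,"ty": -0.219,"tz": 0.055,"rz": 0.25,"grip": 0.06},
    {"tx": 0.395,"ty": -0.219,"tz": 0.055,"rz": 0.25,"grip": 0.06},
    {"tx": 0.395,"ty": -0.219,"tz": 0.055,"rz": 0.25,"grip": 0.06},
    {"tx": 0.395,"ty": -0.219,"tz": 0.055,"rz": 0.25,"grip": 0.06},
    {"tx": 0.395,"ty": -0.219,"tz": 0.055,"rz": 0.25,"grip": 0.06},
  ],
)

```text
invalid input at $.deltas[0]: expected keys tx, ty, tz, rx, ry, rz, grip
```

```bash
cat > w.py <<'E'
from h import *
import sys
s=arm.read_state();k=arm.calibration('wrist');k['fish']=1
im=arm.grab_frame('wrist');cv2.imwrite(f'pics/{sys.argv[1]}.png',im)
print(s['time'],np.round(s['ee_pos'],1),Ro.from_rotvec(s['orientation']).as_matrix().round(4).tolist(),s['gripper_width'])
import pickle;pickle.dump((k,s),open('k_'+sys.argv[1],'wb'))
def proj(X):
    c=np.array(k['R'])@np.array(X)+np.array(k['t']).ravel();r=np.hypot(c[0],c[1]);th=np.arctan2(r,c[2]);return (k['cx']+k['fx']*th*c[0]/r).round(),(k['cy']+k['fy']*th*c[1]/r).round()
E
python3 w.py w1
```

```text
1.0 [ 182.  -624.   205.5] [[0.96, 0.2799, 0.0001], [0.2799, -0.96, -0.0], [0.0001, 0.0001, -1.0]] 93.97896661275773
```

View pics/w1.png

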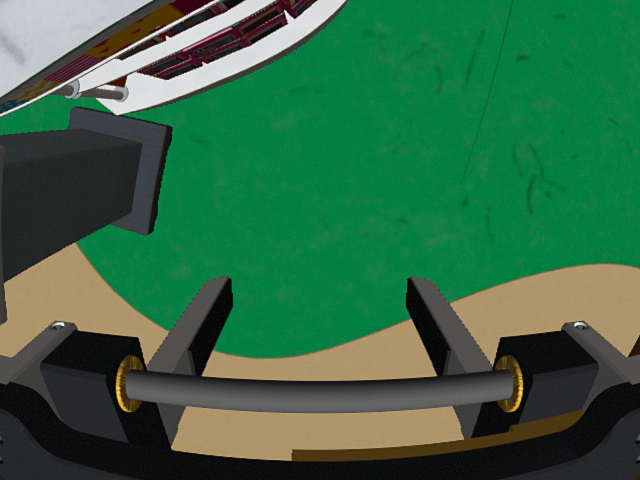

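The picture shows only floor and the counter edge at upper left, because the move was refused. I'll resend it with all keys.

Call:
move_arm(
  deltas=[
    {"tx": 0.395,"ty": -0.219,"tz": 0.055,"rx": 0,"ry": 0,"rz": 0.25,"grip": 0.06},
    {"tx": 0.395,"ty": -0.219,"tz": 0.055,"rx": 0,"ry": 0,"rz": 0.25,"grip": 0.06},
    {"tx": 0.395,"ty": -0.219,"tz": 0.055,"rx": 0,"ry": 0,"rz": 0.25,"grip": 0.06},
    {"tx": 0.395,"ty": -0.219,"tz": 0.055,"rx": 0,"ry": 0,"rz": 0.25,"grip": 0.06},
    {"tx": 0.395,"ty": -0.219,"tz": 0.055,"rx": 0,"ry": 0,"rz": 0.25,"grip": 0.06},
    {"tx": 0.395,"ty": -0.219,"tz": 0.055,"rx": 0,"ry": 0,"rz": 0.25,"grip": 0.06},
    {"tx": 0.395,"ty": -0.219,"tz": 0.055,"rx": 0,"ry": 0,"rz": 0.25,"grip": 0.06},
    {"tx": 0.395,"ty": -0.219,"tz": 0.055,"rx": 0,"ry": 0,"rz": 0.25,"grip": 0.06},
    {"tx": 0.395,"ty": -0.219,"tz": 0.055,"rx": 0,"ry": 0,"rz": 0.25,"grip": 0.06},
    {"tx": 0.395,"ty": -0.219,"tz": 0.055,"rx": 0,"ry": 0,"rz": 0.25,"grip": 0.06},
    {"tx": 0.395,"ty": -0.219,"tz": 0.055,"rx": 0,"ry": 0,"rz": 0.25,"grip": 0.06},
    {"tx": 0.395,"ty": -0.219,"tz": 0.055,"rx": 0,"ry": 0,"rz": 0.25,"grip": 0.06},
  ],
)

```text
time: 2.25
ee_pos: [498.9, -304.6, 150.6]
orientation: [3.14, 0.051, -0.001]
contact_force: [-0.4, -0.2, -0.8]
gripper_width: 60.2
finger_force: 0.0
```

```bash
python3 w.py w2
```

```text
2.25 [ 498.9 -304.6  150.6] [[0.9995, 0.0323, -0.0007], [0.0323, -0.9995, -0.0011], [-0.0007, 0.0011, -1.0]] 60.205748615270586
```

View pics/w2.png

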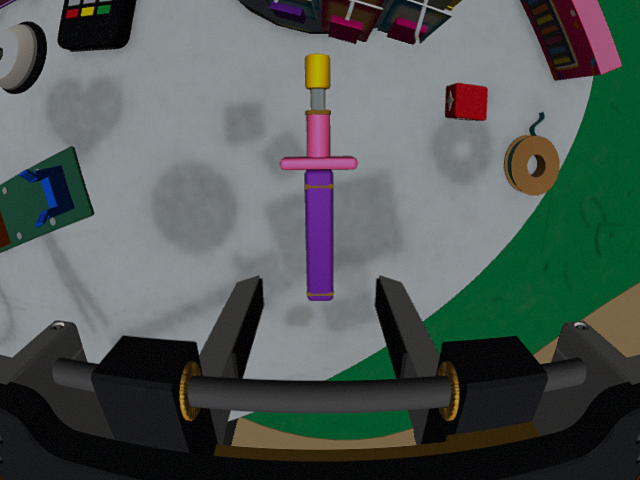

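The wrist view has the wand upright in the picture. The guard is centred at (319,163), the handle tail at (320,299) and the knob at (317,70), and the stand's blue fork is at far left.

```bash
python3 - <<'E'
from h import *
import pickle;k,s=pickle.load(open('k_w2','rb'))
for u,v,z in [(319,163,24),(319,168.5,24),(319.5,296,24),(317.5,54,12)]: print(at(k,u,v,z))
E
```

```text
[ 556.  -302.9   24. ]
[ 551.4 -303.    24. ]
[ 436.8 -307.2   24. ]
[ 649.1 -298.6   12. ]
```

Call:
move_arm(
  deltas=[
    {"tx": 0.002,"ty": 0,"tz": 0.05,"rx": 0,"ry": 0,"rz": -0.008,"grip": 0.06},
    {"tx": 0.002,"ty": 0,"tz": 0.1,"rx": 0,"ry": 0,"rz": -0.008,"grip": 0.06},
    {"tx": 0.002,"ty": 0,"tz": 0.13,"rx": 0,"ry": 0,"rz": -0.008,"grip": 0.06},
    {"tx": 0.002,"ty": 0,"tz": 0.146,"rx": 0,"ry": 0,"rz": -0.008,"grip": 0.06},
    {"tx": 0.002,"ty": 0,"tz": 0.146,"rx": 0,"ry": 0,"rz": -0.008,"grip": 0.06},
    {"tx": 0.002,"ty": 0,"tz": 0.146,"rx": 0,"ry": 0,"rz": -0.008,"grip": 0.015},
    {"tx": 0.002,"ty": 0,"tz": 0.146,"rx": 0,"ry": 0,"rz": -0.008,"grip": 0.015},
    {"tx": 0.002,"ty": 0,"tz": 0.146,"rx": 0,"ry": 0,"rz": -0.008,"grip": 0.015},
    {"tx": 0.002,"ty": 0,"tz": 0.146,"rx": 0,"ry": 0,"rz": -0.008,"grip": 0.015},
    {"tx": 0.002,"ty": 0,"tz": 0.146,"rx": 0,"ry": 0,"rz": -0.008,"grip": 0.015},
    {"tx": 0.002,"ty": 0,"tz": 0.146,"rx": 0,"ry": 0,"rz": -0.008,"grip": 0.015},
  ],
  squeeze=30,
)

```text
time: 3.4
ee_pos: [502.3, -303.5, 5.1]
orientation: [3.14, 0.066, 0.001]
contact_force: [-0.4, -0.1, 4.5]
gripper_width: 23.7
finger_force: 30.0
```

Call:
move_arm(
  deltas=[
    {"tx": -0.02,"ty": 0,"tz": -0.04,"rx": 0,"ry": 0,"rz": 0,"grip": 0.015},
    {"tx": -0.04,"ty": 0,"tz": -0.08,"rx": 0,"ry": 0,"rz": 0,"grip": 0.015},
    {"tx": -0.05,"ty": -0.02,"tz": -0.12,"rx": 0,"ry": 0,"rz": -0.14,"grip": 0.015},
    {"tx": -0.04,"ty": -0.04,"tz": -0.16,"rx": 0,"ry": 0,"rz": -0.28,"grip": 0.015},
    {"tx": -0.02,"ty": -0.06,"tz": -0.19,"rx": 0,"ry": 0,"rz": -0.42,"grip": 0.015},
    {"tx": 0,"ty": -0.08,"tz": -0.196,"rx": 0,"ry": 0,"rz": -0.56,"grip": 0.015},
    {"tx": 0.01,"ty": -0.1,"tz": -0.196,"rx": 0,"ry": 0,"rz": -0.7,"grip": 0.015},
    {"tx": 0.02,"ty": -0.12,"tz": -0.196,"rx": 0,"ry": 0,"rz": -0.84,"grip": 0.015},
    {"tx": 0.03,"ty": -0.14,"tz": -0.196,"rx": 0,"ry": 0,"rz": -0.98,"grip": 0.015},
    {"tx": 0.04,"ty": -0.15,"tz": -0.196,"rx": 0,"ry": 0,"rz": -1.12,"grip": 0.015},
    {"tx": 0.05,"ty": -0.165,"tz": -0.196,"rx": 0,"ry": 0,"rz": -1.26,"grip": 0.015},
    {"tx": 0.06,"ty": -0.18,"tz": -0.196,"rx": 0,"ry": 0,"rz": -1.4,"grip": 0.015},
  ],
)

```text
time: 4.6
ee_pos: [554.0, -120.2, 200.1]
orientation: [-2.354, -2.08, 0.002]
contact_force: [-0.8, -0.3, -2.1]
gripper_width: 23.9
finger_force: 30.0
```

```bash
python3 -c "
from h import *
s=arm.read_state();print(s['joints'],Ro.from_rotvec(s['orientation']).as_matrix().round(3).tolist())"
```

```text
[ 0.35777851  0.52772434 -0.29418912  1.75352917  0.18933183  0.88934728
 -0.14190888] [[0.123, 0.992, -0.001], [0.992, -0.123, -0.0], [-0.0, -0.001, -1.0]]
```

Call:
move_arm(
  deltas=[
    {"tx": 0.01,"ty": 0.02,"tz": 0,"rx": 0,"ry": 0,"rz": -0.14,"grip": 0.015},
    {"tx": 0.02,"ty": 0.04,"tz": 0,"rx": 0,"ry": 0,"rz": -0.28,"grip": 0.015},
    {"tx": 0.027,"ty": 0.056,"tz": 0,"rx": 0,"ry": 0,"rz": -0.42,"grip": 0.015},
    {"tx": 0.027,"ty": 0.056,"tz": 0,"rx": 0,"ry": 0,"rz": -0.42,"grip": 0.015},
    {"tx": 0.027,"ty": 0.056,"tz": 0,"rx": 0,"ry": 0,"rz": -0.42,"grip": 0.015},
  ],
)

```text
time: 5.1
ee_pos: [612.2, -101.4, 199.7]
orientation: [-1.878, -2.516, 0.002]
contact_force: [-0.2, -0.2, -2.2]
gripper_width: 23.8
finger_force: 30.0
```

```bash
python3 w.py w3
```

```text
5.1 [ 612.2 -101.4  199.7] [[-0.2842, 0.9588, -0.0023], [0.9588, 0.2842, 0.0001], [0.0007, -0.0022, -1.0]] 23.817875251903505
```

View pics/w3.png

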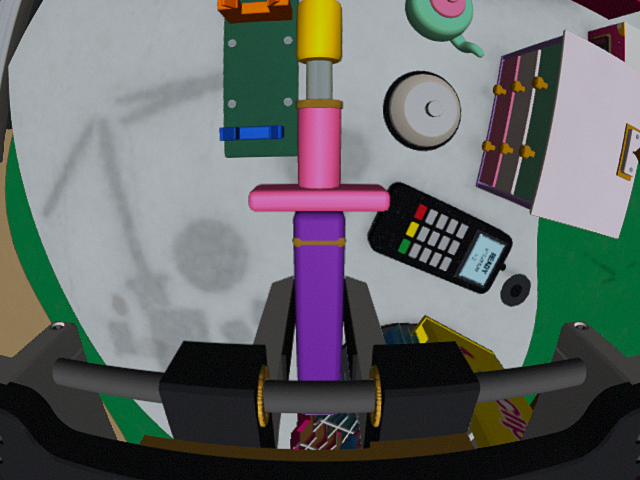

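The wrist view shows the stand left of the held wand: blue fork about (251,132), orange fork about (256,8). I'll zoom in for exact edges.

```bash
python3 -c "
import cv2
a=cv2.imread('pics/w3.png')[0:165,205:305];cv2.imwrite('pics/z.png',cv2.resize(a,None,fx=3.6,fy=3.6,interpolation=2))"
```

```text
(no output)
```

View pics/z.png

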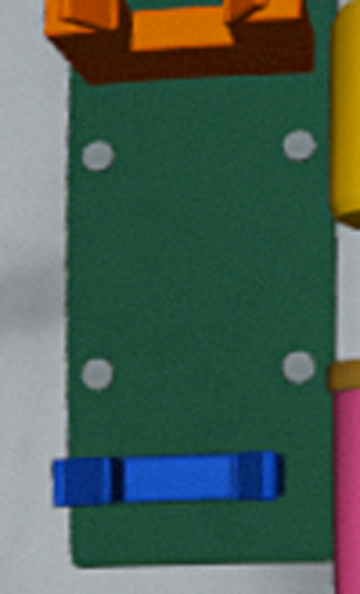

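```bash
python3 - <<'E'
from h import *
import pickle;k,s=pickle.load(open('k_w3','rb'))
f=lambda x,y,z:at(k,205+x/3.6,y/3.6,z)[:2]
P={}
for n,x,y,z in [('s1',97,155,8),('s2',299,145,8),('s3',97,374,8),('s4',299,367,8),('bl',53,484,63),('br',283,474,63),('ol',90,83,8),('or',313,70,8),('of',131,52,37),('pl',73,565,8),('bf_rear',180,502,35),('bf_front',180,457,35)]:
    P[n]=f(x,y,z);print(n,P[n])
m=lambda a,b:(P[a]+P[b])/2
rs,fs=m('s3','s4'),m('s1','s2')
print('screw mid',rs,fs,np.arctan2(*(fs-rs)[::-1]),'dist',np.linalg.norm(P['s1']-P['s2']))
print('lat dirs',[np.arctan2(*(P[a]-P[b])[::-1])-0+np.pi/2 for a,b in[('s1','s2'),('s3','s4'),('bl','br'),('ol','or')]])
b=m('bl','br');o=m('ol','or');print(b,o,np.linalg.norm(P['bl']-P['br']),np.linalg.norm(P['ol']-P['or']),np.linalg.norm(o-b),np.arctan2(*(o-b)[::-1]))
# held wand
print('guard rear edge',at(k,319,211,200),at(k,319,210,219))
for d in [at(k,319,190,z) for z in(212,219,224)]:print(d)
E
```

```text
s1 [479.3  42.7]
s2 [533.6  58.5]
s3 [497.5 -18.2]
s4 [551.7  -2.4]
bl [507.6 -46.9]
br [560.7 -30.6]
ol [470.7  63.1]
or [530.8  81. ]
of [488.   67.1]
pl [505.  -72.1]
bf_rear [534.5 -45.3]
bf_front [531.3 -34.1]
screw mid [524.6 -10.3] [506.45  50.6 ] 1.860444396136875 dist 56.55201145847954
lat dirs [np.float64(-1.2876387997611545), np.float64(-1.2871439208589663), np.float64(-1.2729592084807235), np.float64(-1.2813251719862948)]
[534.15 -38.75] [500.75  72.05] 55.54547686355751 62.7090105168308 115.72467325510151 1.863577404557551
guard rear edge [600.4 -59.2 200. ] [599.1 -54.8 219. ]
[596.9 -47.3 212. ]
[596.6 -46.2 219. ]
[596.3 -45.4 224. ]
```

Call:
move_arm(
  deltas=[
    {"tx": 0.04,"ty": -0.02,"tz": 0.03,"rx": 0,"ry": 0,"rz": 0,"grip": 0.015},
    {"tx": 0.08,"ty": -0.04,"tz": 0.06,"rx": 0,"ry": 0,"rz": 0,"grip": 0.015},
    {"tx": 0.12,"ty": -0.055,"tz": 0.08,"rx": 0,"ry": 0,"rz": 0,"grip": 0.015},
    {"tx": 0.13,"ty": -0.0587,"tz": 0.1,"rx": 0,"ry": 0,"rz": 0,"grip": 0.015},
    {"tx": 0.13,"ty": -0.0587,"tz": 0.1,"rx": 0,"ry": 0,"rz": 0,"grip": 0.015},
    {"tx": 0.13,"ty": -0.0587,"tz": 0.1,"rx": 0,"ry": 0,"rz": 0,"grip": 0.015},
    {"tx": 0.13,"ty": -0.0587,"tz": 0.1,"rx": 0,"ry": 0,"rz": 0,"grip": 0.015},
  ],
)

```text
time: 5.85
ee_pos: [521.6, 4.9, 101.6]
orientation: [1.878, 2.515, 0.002]
contact_force: [1.3, 0.3, -1.4]
gripper_width: 23.7
finger_force: 30.0
```

```bash
python3 w.py w4; python3 - <<'E'
import cv2
a=cv2.imread('pics/w4.png')[0:400,160:480];cv2.imwrite('pics/w4c.png',cv2.resize(a,None,fx=1.5,fy=1.5))
E
```

```text
5.85 [521.6   4.9 101.6] [[-0.2839, 0.9588, 0.0029], [0.9588, 0.2839, -0.0009], [-0.0017, 0.0025, -1.0]] 23.65885812513666
```

View pics/w4c.png

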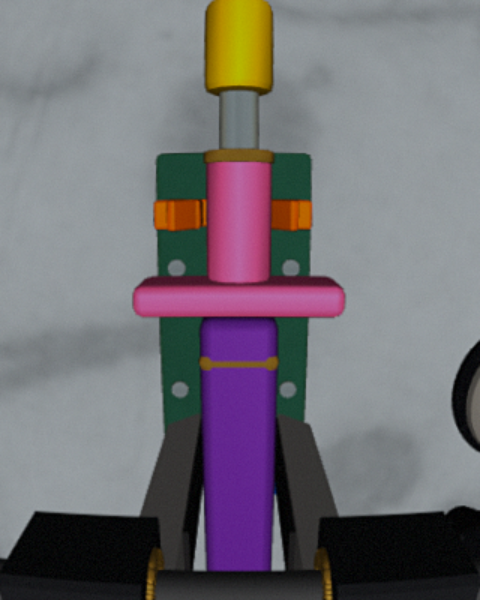

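The wand is about 2 mm right of the stand's centreline: wand at crop u=238.5, fork lips at 154 to 312, so centre 233. I'll correct that and lower it.

Call:
move_arm(
  deltas=[
    {"tx": 0.002,"ty": -0.0022,"tz": 0.01,"rx": 0,"ry": 0,"rz": 0,"grip": 0.015},
    {"tx": 0.002,"ty": -0.0022,"tz": 0.02,"rx": 0,"ry": 0,"rz": 0,"grip": 0.015},
    {"tx": 0.002,"ty": -0.0022,"tz": 0.03,"rx": 0,"ry": 0,"rz": 0,"grip": 0.015},
    {"tx": 0.002,"ty": -0.0022,"tz": 0.04,"rx": 0,"ry": 0,"rz": 0,"grip": 0.015},
    {"tx": 0.002,"ty": -0.0022,"tz": 0.048,"rx": 0,"ry": 0,"rz": 0,"grip": 0.015},
    {"tx": 0.002,"ty": -0.0022,"tz": 0.053,"rx": 0,"ry": 0,"rz": 0,"grip": 0.015},
    {"tx": 0.002,"ty": -0.0022,"tz": 0.057,"rx": 0,"ry": 0,"rz": 0,"grip": 0.015},
    {"tx": 0.002,"ty": -0.0022,"tz": 0.06,"rx": 0,"ry": 0,"rz": 0,"grip": 0.015},
    {"tx": 0.002,"ty": -0.0022,"tz": 0.06,"rx": 0,"ry": 0,"rz": 0,"grip": 0.015},
  ],
)

```text
time: 6.8
ee_pos: [517.3, 7.9, 40.5]
orientation: [1.876, 2.52, 0.0]
contact_force: [-0.6, -0.3, -1.8]
gripper_width: 23.8
finger_force: 30.0
```

Call:
move_arm(
  deltas=[
    {"tx": 0,"ty": 0,"tz": 0,"rx": 0,"ry": 0,"rz": 0,"grip": 0.04},
    {"tx": 0,"ty": 0,"tz": 0,"rx": 0,"ry": 0,"rz": 0,"grip": 0.05},
    {"tx": 0,"ty": 0,"tz": 0,"rx": 0,"ry": 0,"rz": 0,"grip": 0.06},
    {"tx": 0,"ty": 0,"tz": 0,"rx": 0,"ry": 0,"rz": 0,"grip": 0.06},
    {"tx": 0,"ty": 0,"tz": -0.03,"rx": 0,"ry": 0,"rz": 0,"grip": 0.06},
    {"tx": 0,"ty": 0,"tz": -0.07,"rx": 0,"ry": 0,"rz": 0,"grip": 0.06},
    {"tx": 0,"ty": 0,"tz": -0.11,"rx": 0,"ry": 0,"rz": 0,"grip": 0.06},
    {"tx": 0,"ty": 0,"tz": -0.11,"rx": 0,"ry": 0,"rz": 0,"grip": 0.06},
    {"tx": 0,"ty": 0,"tz": -0.11,"rx": 0,"ry": 0,"rz": 0,"grip": 0.06},
  ],
)

```text
time: 7.7
ee_pos: [517.7, 7.6, 151.3]
orientation: [1.875, 2.518, 0.002]
contact_force: [-0.1, 0.6, -1.0]
gripper_width: 59.8
finger_force: 0.0
```

```bash
python3 w.py w5; python3 - <<'E'
import cv2
a=cv2.imread('pics/w5.png')[0:400,160:480];cv2.imwrite('pics/w5c.png',cv2.resize(a,None,fx=1.5,fy=1.5))
E
```

```text
7.7 [517.7   7.6 151.3] [[-0.2865, 0.9581, 0.0022], [0.9581, 0.2865, -0.0002], [-0.0009, 0.002, -1.0]] 59.83262997004334
```

View pics/w5c.png

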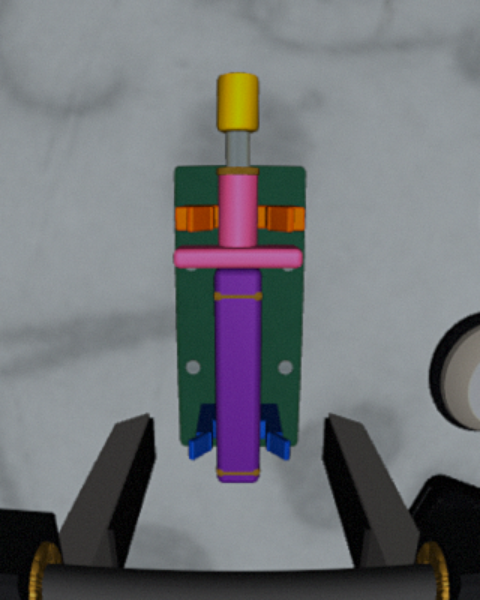

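The wand is seated in both forks, with the guard at crop (238,258), about a centimetre behind the orange fork at v=218. The knob is at crop (238,102).

```bash
python3 - <<'E'
from h import *
import pickle;k,s=pickle.load(open('k_w5','rb'))
R=Ro.from_rotvec(s['orientation']).as_matrix();p=np.array(s['ee_pos'])
for n,x,y,z in [('knobL',217,100,47),('knobR',259,100,47),('knobfront',238,72,50),('knobrear',238,132,55),('guardmid',238,256,59),('tail',238,480,57),('forkfront',196,206,67),('forkrear',196,232,60)]:
    X=at(k,160+x/1.5,y/1.5,z);print(n,X,(R.T@(X-p)).round(1))
E
```

```text
knobL [470.5 131.5  47. ] [132.3  -9.9 104.2]
knobR [490.5 137.5  47. ] [132.4  11.  104.2]
knobfront [476.4 148.   50. ] [146.5   0.5 101.2]
knobrear [485.5 117.7  55. ] [114.8   0.5  96.2]
guardmid [503.   59.1  59. ] [53.7  0.5 92.3]
tail [538.5 -59.3  57. ] [-70.    0.6  94.4]
forkfront [477.1  77.2  67. ] [ 78.4 -19.1  84.2]
forkrear [480.1  64.8  60. ] [ 65.7 -19.8  91.2]
```

Call:
move_arm(
  deltas=[
    {"tx": 0.045,"ty": 0.0005,"tz": 0,"rx": 0,"ry": 0,"rz": 0,"grip": 0.06},
    {"tx": 0.09,"ty": 0.0005,"tz": 0,"rx": 0,"ry": 0,"rz": 0,"grip": 0.06},
    {"tx": 0.1315,"ty": 0.0005,"tz": 0.01,"rx": 0,"ry": 0,"rz": 0,"grip": 0.06},
    {"tx": 0.1315,"ty": 0.0005,"tz": 0.04,"rx": 0,"ry": 0,"rz": 0,"grip": 0.06},
    {"tx": 0.1315,"ty": 0.0005,"tz": 0.08,"rx": 0,"ry": 0,"rz": 0,"grip": 0.06},
    {"tx": 0.1315,"ty": 0.0005,"tz": 0.11,"rx": 0,"ry": 0,"rz": 0,"grip": 0.06},
    {"tx": 0.1315,"ty": 0.0005,"tz": 0.123,"rx": 0,"ry": 0,"rz": 0,"grip": 0.06},
    {"tx": 0.1315,"ty": 0.0005,"tz": 0.123,"rx": 0,"ry": 0,"rz": 0,"grip": 0.06},
    {"tx": 0.1315,"ty": 0.0005,"tz": 0.123,"rx": 0,"ry": 0,"rz": 0,"grip": 0.06},
  ],
)

```text
time: 8.65
ee_pos: [479.1, 133.8, 26.7]
orientation: [-1.875, -2.519, 0.003]
contact_force: [-0.2, -0.2, 0.4]
gripper_width: 60.4
finger_force: 0.0
```

```bash
python3 -c "
from h import *
s=arm.read_state();R=Ro.from_rotvec(s['orientation']).as_matrix();print(s['ee_pos'],R.round(4).tolist())
k=arm.calibration('wrist')
im=arm.grab_frame('wrist');cv2.imwrite('pics/w6.png',im)
import pickle;k['fish']=1;pickle.dump((k,s),open('k_w6','wb'))
for d in arm.look_for('wrist','wand_knob')[:2]:print(d)
"
```

```text
[479.07490036 133.80154588  26.72359013] [[-0.2872, 0.9579, -0.0021], [0.9579, 0.2872, -0.0006], [-0.0, -0.0021, -1.0]]
{'extent': [299.3, 276.0, 343.1, 375.6], 'p': 0.89}
```

Call:
move_arm(
  deltas=[
    {"tx": 0.001,"ty": 0.0012,"tz": 0,"rx": 0,"ry": 0,"rz": 0,"grip": 0.03},
    {"tx": 0.001,"ty": 0.0012,"tz": 0,"rx": 0,"ry": 0,"rz": 0,"grip": 0.012},
    {"tx": 0.001,"ty": 0.0012,"tz": 0,"rx": 0,"ry": 0,"rz": 0,"grip": 0.012},
    {"tx": 0.001,"ty": 0.0012,"tz": 0,"rx": 0,"ry": 0,"rz": 0,"grip": 0.012},
    {"tx": 0.001,"ty": 0.0012,"tz": 0,"rx": 0,"ry": 0,"rz": 0,"grip": 0.012},
    {"tx": 0.001,"ty": 0.0012,"tz": 0,"rx": 0,"ry": 0,"rz": 0,"grip": 0.012},
  ],
  squeeze=45,
)

```text
time: 9.35
ee_pos: [480.7, 135.2, 27.5]
orientation: [1.876, 2.52, -0.0]
contact_force: [-0.4, 0.1, 0.4]
gripper_width: 20.1
finger_force: 45.0
```

Call:
move_arm(
  deltas=[
    {"tx": 0.005,"ty": 0,"tz": 0,"rx": 0,"ry": 0,"rz": 0,"grip": 0.012},
    {"tx": 0.01,"ty": 0,"tz": 0,"rx": 0,"ry": 0,"rz": 0,"grip": 0.012},
    {"tx": 0.015,"ty": 0,"tz": 0,"rx": 0,"ry": 0,"rz": 0,"grip": 0.012},
    {"tx": 0.02,"ty": 0,"tz": 0,"rx": 0,"ry": 0,"rz": 0,"grip": 0.012},
    {"tx": 0.025,"ty": 0,"tz": 0,"rx": 0,"ry": 0,"rz": 0,"grip": 0.012},
    {"tx": 0.03,"ty": 0,"tz": 0,"rx": 0,"ry": 0,"rz": 0,"grip": 0.012},
    {"tx": 0.035,"ty": 0,"tz": 0,"rx": 0,"ry": 0,"rz": 0,"grip": 0.012},
    {"tx": 0.041,"ty": 0,"tz": 0,"rx": 0,"ry": 0,"rz": 0,"grip": 0.012},
    {"tx": 0.047,"ty": 0,"tz": 0,"rx": 0,"ry": 0,"rz": 0,"grip": 0.012},
    {"tx": 0.05,"ty": 0,"tz": 0,"rx": 0,"ry": 0,"rz": 0,"grip": 0.012},
    {"tx": 0.05,"ty": 0,"tz": 0,"rx": 0,"ry": 0,"rz": 0,"grip": 0.012},
    {"tx": 0.05,"ty": 0,"tz": 0,"rx": 0,"ry": 0,"rz": 0,"grip": 0.012},
  ],
)

```text
time: 10.55
ee_pos: [466.5, 182.7, 27.4]
orientation: [1.876, 2.519, -0.001]
contact_force: [1.9, -4.4, -0.0]
gripper_width: 20.0
finger_force: 45.0
```

```bash
cat > f.py <<'E'
from h import *
s=arm.read_state();R=Ro.from_rotvec(s['orientation']).as_matrix()
print('tool force',(R.T@np.array(s['contact_force'])).round(2),'pull',(R.T@(np.array(s['ee_pos'])-[480.7,135.2,27.5])).round(2))
E
python3 f.py; python3 - <<'E'
import sys;sys.path.insert(0,'.')
from h import *
import pickle
s=arm.read_state();k=arm.calibration('wrist');k['fish']=1;pickle.dump((k,s),open('k_w7','wb'))
im=arm.grab_frame('wrist');cv2.imwrite('pics/w7.png',im)
t=arm.grab_frame('side');cv2.imwrite('pics/s7.png',t)
a=cv2.resize(t[250:350,270:380],None,fx=4,fy=4,interpolation=2)
b=cv2.resize(im[240:480,230:410],None,fx=1.8,fy=1.8)[:400]
h=np.zeros((432,a.shape[1]+b.shape[1],3),np.uint8);h[:400,:a.shape[1]]=a[:400];h[:b.shape[0],a.shape[1]:]=b
cv2.imwrite('pics/c7.png',h)
E
```

```text
tool force [-4.77  0.55  0.05] pull [4.953e+01 2.000e-02 1.000e-02]
```

View pics/c7.png

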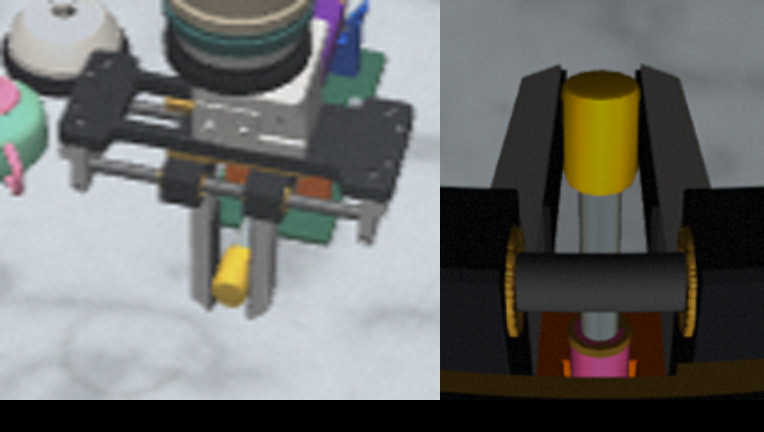

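The knob is held between the fingers and the grey rod is out. The sleeve mouth (tan rim, combined picture about (600,345)) shows the ring not out yet.

```bash
python3 - <<'E'
from h import *
import pickle;k,s=pickle.load(open('k_w7','rb'))
R=Ro.from_rotvec(s['orientation']).as_matrix();p=np.array(s['ee_pos'])
for n,v,z in [('knob front top',98,57.5),('knob rear top',190,57.5),('mouth top',348,57),('mouth bottom',316,37)]:
    X=at(k,230+160/1.8,240+v/1.8,z);print(n,(R.T@(X-p)).round(1))
E
```

```text
knob front top [ 12.7   0.6 -30.1]
knob rear top [-14.4   0.6 -30. ]
mouth top [-75.9   0.7 -29.5]
mouth bottom [-80.6   0.7  -9.5]
```

Call:
move_arm(
  deltas=[
    {"tx": 0.005,"ty": 0,"tz": 0,"rx": 0,"ry": 0,"rz": 0,"grip": 0.012},
    {"tx": 0.01,"ty": 0,"tz": 0,"rx": 0,"ry": 0,"rz": 0,"grip": 0.012},
    {"tx": 0.015,"ty": 0,"tz": 0,"rx": 0,"ry": 0,"rz": 0,"grip": 0.012},
    {"tx": 0.019,"ty": 0,"tz": 0,"rx": 0,"ry": 0,"rz": 0,"grip": 0.012},
    {"tx": 0.0215,"ty": 0,"tz": 0,"rx": 0,"ry": 0,"rz": 0,"grip": 0.012},
    {"tx": 0.0215,"ty": 0,"tz": 0,"rx": 0,"ry": 0,"rz": 0,"grip": 0.012},
    {"tx": 0.0215,"ty": 0,"tz": 0,"rx": 0,"ry": 0,"rz": 0,"grip": 0.012},
    {"tx": 0.0215,"ty": 0,"tz": 0,"rx": 0,"ry": 0,"rz": 0,"grip": 0.012},
  ],
)

```text
time: 11.45
ee_pos: [460.7, 202.2, 27.4]
orientation: [1.876, 2.518, -0.002]
contact_force: [2.7, -6.1, 0.7]
gripper_width: 20.0
finger_force: 45.0
```

```bash
python3 f.py; python3 - <<'E'
import sys;sys.path.insert(0,'.')
from h import *
im=arm.grab_frame('wrist');cv2.imwrite('pics/w8.png',im)
cv2.imwrite('pics/c8.png',cv2.resize(im[270:480,240:400],None,fx=2.8,fy=2.8,interpolation=2))
E
```

```text
tool force [-6.6   0.89 -0.65] pull [ 6.995e+01 -1.000e-02 -5.000e-02]
```

View pics/c8.png

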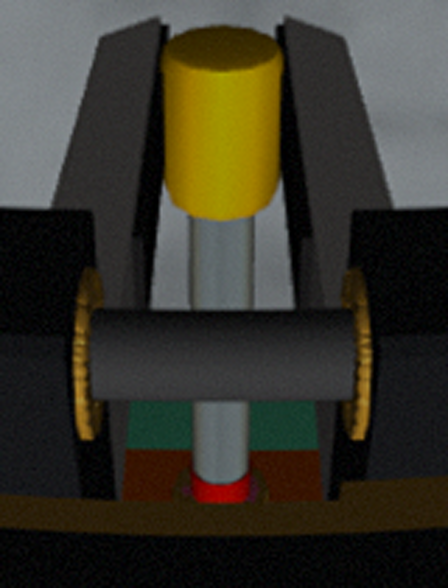

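The red ring is showing at the sleeve mouth (crop rows 480-502), but the gripper bar hides its rear edge. I'll check it by geometry.

```bash
python3 - <<'E'
from h import *
k=arm.calibration('wrist');k['fish']=1;s=arm.read_state()
R=Ro.from_rotvec(s['orientation']).as_matrix();p=np.array(s['ee_pos'])
for n,v,z in [('knob rear top',217,57.5),('ring front top',486,53),('cut',502,53),('mouth bottom?',472,37)]:
    X=at(k,240+222/2.8,270+v/2.8,z);print(n,(R.T@(X-p)).round(1))
im=arm.grab_frame('top');im2=arm.grab_frame('side')
for c,i in(('top',im),('side',im2)):
    h=cv2.cvtColor(i,cv2.COLOR_BGR2HSV);m=((h[...,0]<6)|(h[...,0]>174))&(h[...,1]>190)&(h[...,2]>90)
    m[:,:260]=0;m[:,345:]=0;m[:200]=0;m[330:]=0;print(c,m.sum(),np.argwhere(m).mean(0) if m.any() else '')
    print(c,[(np.round(d['extent']),round(d['p'],2)) for d in arm.look_for(c,'wand_guard')[:1]])
E
```

```text
knob rear top [-15.5   0.9 -30.1]
ring front top [-89.5   0.9 -25.4]
cut [-95.    0.9 -25.4]
mouth bottom? [-102.4    0.9   -9.4]
top 4 [273.  269.5]
top [(array([243., 253., 332., 281.]), 0.8)]
side 0 
side [(array([320., 251., 355., 336.]), 0.84)]
```

Call:
move_arm(
  deltas=[
    {"tx": 0.0015,"ty": 0,"tz": 0,"rx": 0,"ry": 0,"rz": 0,"grip": 0.012},
    {"tx": 0.003,"ty": 0,"tz": 0,"rx": 0,"ry": 0,"rz": 0,"grip": 0.012},
    {"tx": 0.003,"ty": 0,"tz": 0,"rx": 0,"ry": 0,"rz": 0,"grip": 0.012},
    {"tx": 0.003,"ty": 0,"tz": 0,"rx": 0,"ry": 0,"rz": 0,"grip": 0.012},
    {"tx": 0.003,"ty": 0,"tz": 0,"rx": 0,"ry": 0,"rz": 0,"grip": 0.012},
    {"tx": 0.003,"ty": 0,"tz": 0,"rx": 0,"ry": 0,"rz": 0,"grip": 0.012},
    {"tx": 0.003,"ty": 0,"tz": 0,"rx": 0,"ry": 0,"rz": 0,"grip": 0.012},
    {"tx": 0.003,"ty": 0,"tz": 0,"rx": 0,"ry": 0,"rz": 0,"grip": 0.012},
    {"tx": 0.003,"ty": 0,"tz": 0,"rx": 0,"ry": 0,"rz": 0,"grip": 0.012},
    {"tx": 0.003,"ty": 0,"tz": 0,"rx": 0,"ry": 0,"rz": 0,"grip": 0.012},
  ],
)

```text
time: 12.7
ee_pos: [459.8, 204.9, 27.4]
orientation: [1.877, 2.518, -0.003]
contact_force: [3.8, -7.7, 0.9]
gripper_width: 20.0
finger_force: 45.0
```

```bash
python3 f.py; python3 - <<'E'
import sys;sys.path.insert(0,'.')
from h import *
im=arm.grab_frame('wrist')
k=arm.calibration('wrist');k['fish']=1;s=arm.read_state()
R=Ro.from_rotvec(s['orientation']).as_matrix();p=np.array(s['ee_pos'])
col=im[270:460,317:322].mean(1).astype(int)
for v in list(range(340,352))+list(range(425,455,1)):
    print(v,col[v-270], (R.T@(at(k,319,v,53)-p))[0].round(1))
E
```

```text
tool force [-8.46  1.4  -0.92] pull [ 7.278e+01 -8.000e-02 -5.000e-02]
340 [  0 146 161] -14.1
341 [  0 146 161] -14.6
342 [  0 144 160] -15.2
343 [  0 145 161] -15.8
344 [  0 145 161] -16.4
345 [  0 145 161] -17.0
346 [  0 142 163] -17.6
347 [  0 140 164] -18.1
348 [ 48 128 147] -18.8
349 [103 102  94] -19.4
350 [106 100  90] -19.9
351 [104 101  93] -20.6
425 [104 102  94] -72.9
426 [105 102  95] -73.9
427 [103 101  92] -74.7
428 [104 101  92] -75.5
429 [104 102  94] -76.4
430 [104 101  91] -77.2
431 [105 102  93] -78.1
432 [102 101  91] -79.0
433 [104 101  93] -79.9
434 [103 101  93] -80.8
435 [103 101  92] -81.7
436 [104 102  93] -82.5
437 [103 100  92] -83.5
438 [103 101  92] -84.3
439 [104 101  93] -85.3
440 [106 103  94] -86.2
441 [106 105  90] -87.1
442 [77 75 74] -88.1
443 [ 12  13 123] -88.9
444 [  0   0 158] -89.8
445 [  1   3 157] -90.9
446 [  0   5 156] -91.8
447 [  2   5 160] -92.8
448 [  0   2 157] -93.7
449 [  9  22 107] -94.6
450 [ 7 31 41] -95.7
451 [ 9 30 39] -96.6
452 [ 6 30 41] -97.6
453 [ 7 28 41] -98.6
454 [ 9 30 42] -99.6
```

```bash
python3 - <<'E'
from h import *
F=[]
for i in range(20):
    arm.grab_frame('top');s=arm.read_state();R=Ro.from_rotvec(s['orientation']).as_matrix();F.append((R.T@np.array(s['contact_force']))[0])
print(np.mean(F),np.std(F),s['time'])
E
```

```text
-7.7062040881039335 0.49859868025903803 13.75
```

```bash
python3 -c "
from h import *
print(arm.sign_off())"
```

```text
the job is handed in; nothing more can be done
None
```

The wand lies in the stand and the gripper is holding the yellow knob with the rod about 64 mm out (by geometry and average pull force; the ring's rear edge was hidden from the camera), and the job is handed in, with no verdict reported back.

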